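# Plug an injector nozzle into the push-in coupling and tug-check it

### The job

Take the green-gripped injector nozzle out of the white drying stand and push its steel plug end down into the blue-collared push-in coupling on the rinse manifold until you feel it go past the grip and reach the spring underneath. Then tug it up gently so that the blue collar visibly lifts and stays lifted for a moment, which shows that the nozzle is held, let the collar settle back and let go. Do not force it (stay below 25 N) and leave the other things where they stand.

Things in the scene. Friction and masses are not known exactly. Their poses are not given: they have to be found in the camera images.
- nozzle_grip (a point): centre of the green grip block of the loose injector nozzle (90 g, 112 mm long, starts upright, hanging in the stand). z runs from the plug tip to the spray end (up at the start). Block: 22 mm along x, 18 mm along y (pinch the ribbed flats at +-9 mm in y), 34 mm along z. Below it a flange 26 mm wide, 17 to 21 mm under this point; above it a spray tip 16 mm high
- nozzle_tip (a point): end of the nozzle's steel plug, on its axis, 79 mm below the grip centre; same axes. The plug is 12 mm in diameter and 58 mm long up to the flange, with a 7 mm tapered nose (5 mm wide at the tip) and a groove 12 to 22 mm above the tip into which the coupling's jaws snap
- manifold: fixed steel block, 80 mm in x, 160 mm in y, 30 mm high, origin at the centre of its underside on the worktop. In its middle stands a round turret (43 mm wide, top 84 mm above the worktop) with the push-in coupling; a low black blanked port (top 49 mm high) is 56 mm to each side in y, and a pipe stub at the +y end
- coupling_mouth (a point): on the vertical axis of the coupling, 94 mm above the worktop: nominal height of the top of the blue collar (31 mm wide, funnel 23 mm wide narrowing to a 14.6 mm bore). The real collar, with all the parts inside, sits up to 10 mm higher or lower, differently each time; this point does not show it
- held_depth (a point): on the coupling's axis, 52 mm above the worktop: nominal height of the tip once held (42 mm below the collar top), also up to 10 mm wrong. On the way the nose spreads four sprung jaws from 26 mm below the collar top (peak 4-8 N), then slides lightly; they snap in at 42 mm and hold for good. A valve spring (2.5 N/mm, felt from 40.5 mm) pushes back, about 14 N at the hard end, 46 mm
- grip_ring (a joint): height of the blue collar above its rest position, m (0 at rest, 0.005 fully lifted). It lifts only when the held nozzle is pulled up: it begins at roughly 2 N and takes about 8 N for 2.5 mm and 10 N for the full 5 mm, and springs back by itself
- stand: fixed white drying stand, 74 mm in its x, 160 mm in its y, top 64 mm above the worktop, three 18 mm holes 50 mm apart along y; origin at the centre of its underside. The nozzle hangs by its flange in the middle hole with its tip 6 mm above the worktop
- mixing_cup: small white cup, 42 mm wide, 32 mm high, origin at the centre of its underside; leave it alone
- gauze: carton, 131x46x89 mm high, origin at the centre of its underside; leave it alone
- jar: steel jar with forceps in it, 69 mm wide, 202 mm high, origin at the centre of its underside; leave it alone
Things that resemble listed ones, but are neither listed nor needed, are in the scene too. What is shaped like the part that bears nozzle_grip but orange or purple is not meant.

How it is judged:
On the way, in this order (a step that is already met when the one before it is completed fails the run):
1. the nozzle's plug is in the coupling's bore (horizontal distance between nozzle_tip and coupling_mouth below 0.004 m and z of nozzle_tip in the frame of manifold below 0.075 m), for 0.1 s.
2. with the plug held by the jaws, the nozzle is tugged up so that it lifts the collar by 2 mm or more, the fingers not touching the coupling (value of joint grip_ring above 0.002 m and contact force between the fingers and manifold below 0.5 N and horizontal distance between nozzle_tip and coupling_mouth below 0.004 m and z of nozzle_tip in the frame of manifold below 0.07 m), for 0.2 s.
At the end, for the whole second after the job is handed in: The nozzle stands at rest, upright within 0.15 rad, in the coupling with its tip within 4 mm of the coupling's axis and not more than 64.5 mm above the worktop (held by the jaws), the collar is back down (within 1 mm), and the cup, carton and jar are within 20 mm of where they stood (horizontal distance between nozzle_tip and coupling_mouth below 0.004 m and z of nozzle_tip in the frame of manifold below 0.0645 m and angle between nozzle_tip's own z axis and vertical below 0.15 rad and value of joint grip_ring below 0.001 m and linear speed of nozzle below 0.02 m/s and distance of each of mixing_cup, gauze, jar from where it was at the start of the episode below 0.02 m); the robot touches nothing.
It fails at once if the nozzle and the manifold (with its coupling) press on one another with more than 25 N (contact force between nozzle and manifold above 25 N).
It fails at once if the cup, the carton or the jar is shifted by 20 mm or more (distance of any of mixing_cup, gauze, jar from where it was at the start of the episode above 0.02 m).
It also fails if it takes over 72 s, if anything falls off the work surface, if the arm or the gripper's body presses on something with over 40 N, if the wrist force passes 120 N, or if a joint passes its speed limit or range.

### The arm

A 6-joint arm with a two-finger parallel gripper is mounted at the origin on a cart in front of the work surface, level with it; the furniture and walls round the work are solid. World frame = base frame: x ahead of the robot, y to its left, z up, the work surface at z = 0. Lengths are in m, angles in rad, forces in N, time in s.
With the tool pointing down it reaches from about 0.35 to 0.775 m from the base axis. Payload 7.3 kg.
Tool frame: the origin (TCP) lies on the centre line of the jaws, within the pads' length; the fingertips stand 25 mm ahead of it and the grasp point (between the pads) lies 6 mm ahead of it; z points along the fingers, y is the direction in which the jaws open and shut (so a half turn about z gives the same grasp; the last joint's range is limited). The gripper opens to 92 mm and grips with 3 to 60 N. Pads are 19 mm wide; open, the fingers measure 130 mm over their backs; the gripper's body (75 mm by 190 mm) begins 47 mm behind the grasp point.
Start: joints at [1.116, 0.342, 1.524, -0, 1.275, -0.146], TCP at [0.16, 0.5, 0.252] pointing down, gripper open.
Joint ranges: [-2.53, 2.53], [-0.77, 2.02], [0.04, 2.7], [-1, 4.14], [0.28, 2.66], [-3.11, 3.11]. Speed limits (rad/s): [2.57, 2.57, 3.14, 3.14, 3.14, 3.14].

### API

Orientations are given as [roll, pitch, yaw] about the fixed x, y, z axes, in that order (R = Rz(yaw) Ry(pitch) Rx(roll)).
In Python, from cell import telemetry, read_camera, workorder gives the robot as it stands.
- The arm moves only by the shell command python3 -m creep 'ROWS' [FORCE]. ROWS is JSON, one flat list of numbers, 5 for each row, row after row: the opening, from 0 (shut) to 1 (fully open), then the shift along the world's x, y, z in m, then the turn about the world's z in rad. A call has 1 to 12 rows; each row shifts and turns the pose as measured when the row begins; what a row does not reach is not made up. A row lasts 1/8 s, in which the tool goes at most 62.5 mm and 10.7 degrees, less where a joint would pass 70% of its speed; a pose out of reach is approached as far as the arm can. A call is refused whole if a number of a shift passes 0.0625 or a number of a turn 0.188, either way. A call with a gripper value outside its range is refused whole. The fingers move at their own pace and stop on an object; FORCE is the grip in N (left out, the last holds). Time passes only in rows, so rows that do not move let the fingers close. It gives the time, the measured TCP pose, the force and the opening at its end, in the units of the state.
- telemetry.observe(): the state, without advancing time (a new reading comes with each control period).
- read_camera(name): name is "side" or "top"; returns a dict with "image" (420x560x3 uint8, red, green, blue), "fovy" (degrees; the focal length in pixels is half the picture's height over the tangent of half this angle, whatever the lens; pixels are square), "cx", "cy" (the principal point, pixels), "R" (3x3) and "t" (3): a world point X has camera coordinates R X + t. Camera axes: x right, y down, z forward; pixel columns grow to the right and rows downward; lengths in m; the calibration is good to about 2 mm. A picture is of the moment at which its call begins. There is no depth.
- workorder.hand_in(): hands the job in, once; it reports no verdict.
The state is a dict: "time": time; "qpos": joint angles; "qvel": joint speeds; "joint_efforts": joint torques, N m; "tool_pos": TCP position; "tool_rot": TCP orientation; "contact_force": force on the tool from outside, world axes, zero at the start; "torque": the same for the moment, N m; "opening": finger opening in m.
Only numpy, scipy, OpenCV 4.12 (cv2) and the standard library are available. Lean on these libraries where they do the work, as an engineer would, in place of code of your own. Each camera call takes 0.05 s, during which the arm holds its last target.

## Working session

There is one attempt and no reset: what is moved stays moved. The work goes in short steps, Python scripts to look and compute and a shell command to move; the robot and the scene stay as the last step left them, time stands still between calls to the robot, and variables do not carry over. Pictures are saved under pics/ and viewed, and the job is handed in when it is done.

```bash
mkdir -p pics; ls
python3 - <<'E'
from cell import telemetry, read_camera
import cv2
s=telemetry.observe()
print({k:s[k] for k in s})
for n in("top","side"):
    c=read_camera(n); cv2.imwrite(f"pics/{n}0.png",c["image"][:,:,::-1]); print(n,c["fovy"],c["cx"],c["cy"],c["R"],c["t"],[k for k in c])
E
```

```text
pics
{'time': 0.0, 'qpos': array([ 1.11598380e+00,  3.42736856e-01,  1.52499720e+00, -1.72943316e-05,
        1.27536182e+00, -1.46023046e-01]), 'qvel': array([ 0.00212727, -0.0011537 , -0.00028412, -0.0002301 , -0.00057513,
        0.00088303]), 'joint_efforts': array([ 6.04382421e-04, -4.31247711e+01, -2.44216883e+01,  7.17212283e-02,
        5.60665573e-02, -1.83836064e-04]), 'tool_pos': array([0.15938994, 0.49985227, 0.2510445 ]), 'tool_rot': array([-3.14010302e+00, -2.02365300e-04,  2.83280807e+00]), 'contact_force': array([-0.09165581,  0.15833183, -0.05866761]), 'torque': array([-0.02363469, -0.03953178, -0.00861167]), 'opening': 0.09188441919935438}
top 54.27179911063201 281.0653062017429 209.8311576464844 [[-0.02003582 -0.99979115  0.00402858]
 [-0.98738209  0.01915374 -0.15719335]
 [ 0.15708336 -0.00712724 -0.98755963]] [-0.3135786   0.56118751  0.86381648] ['image', 'fovy', 'cx', 'cy', 'R', 't']
side 49.69605135456621 279.3626335870062 203.2028293014225 [[ 0.7839981  -0.62045667  0.01950644]
 [-0.37269496 -0.49559542 -0.78452766]
 [ 0.49643273  0.60779824 -0.61978694]] [-0.62144198  0.12638861  0.98299974] ['image', 'fovy', 'cx', 'cy', 'R', 't']
```

View pics/top0.png

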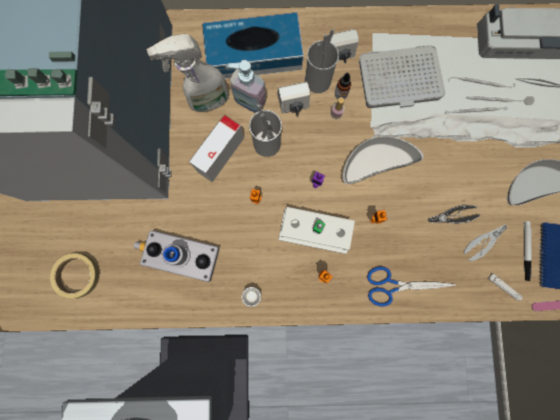

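View pics/side0.png

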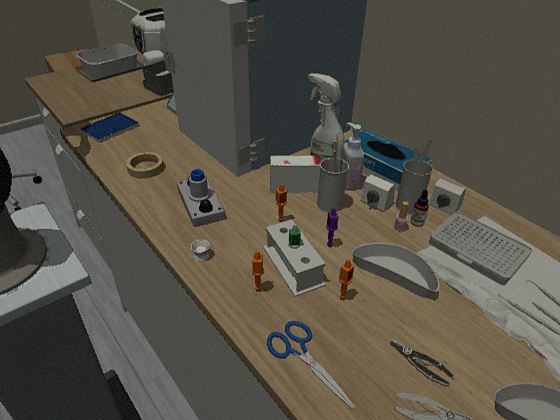

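Candidates (top view): green (319,226) in the white stand; orange (256,195), (379,216), (325,277); purple (318,179). Only the green one in the stand fits the description. I'll confirm that in a crop and measure.

```bash
cat > h.py <<'E'
import numpy as np, cv2
from cell import telemetry, read_camera
def f(c): return c["image"].shape[0]/2/np.tan(np.radians(c["fovy"]/2))
def ray(c,u,v):
    d=np.array([(u-c["cx"])/f(c),(v-c["cy"])/f(c),1.]); R=np.array(c["R"]);t=np.array(c["t"])
    return -R.T@t, R.T@d
def plane(c,u,v,z):
    o,d=ray(c,u,v); return o+d*(z-o[2])/d[2]
def proj(c,X):
    p=np.array(c["R"])@np.array(X)+c["t"]; return p[:2]/p[2]*f(c)+[c["cx"],c["cy"]]
def tri(c1,p1,c2,p2):
    o1,d1=ray(c1,*p1);o2,d2=ray(c2,*p2)
    k=np.linalg.lstsq(np.c_[d1,-d2],o2-o1,rcond=None)[0]
    a=o1+k[0]*d1;b=o2+k[1]*d2
    return (a+b)/2,np.linalg.norm(a-b)
def crop(c,u,v,r,s,name):
    im=c["image"][max(0,v-r):v+r,max(0,u-r):u+r,::-1]
    return cv2.resize(im,(s,s),interpolation=cv2.INTER_CUBIC)
def hsv(c): return cv2.cvtColor(c["image"],cv2.COLOR_RGB2HSV)
E
python3 - <<'E'
from h import *
t=read_camera("top");s=read_camera("side")
a=crop(t,318,229,40,390,0);b=crop(s,294,252,40,390,0);c=crop(t,178,254,42,390,0);
cv2.imwrite("pics/cr1.png",np.hstack([a,b]))
cv2.imwrite("pics/cr2.png",np.hstack([c,crop(s,200,195,40,390,0)]))
for n,c,g,bl in(("top",t,(319,226),(172,254)),("side",s,(294,236),(197,177))):
    h=hsv(c)
    for nm,lo,hi,p in(("green",(50,80,30),(90,255,255),g),("blue",(105,120,40),(130,255,255),bl)):
        m=cv2.inRange(h,lo,hi);k,l,st,ce=cv2.connectedComponentsWithStats(m)
        for i in range(1,k):
            if st[i,4]>8 and np.hypot(*(ce[i]-p))<40: print(n,nm,st[i],ce[i])
E
```

```text
top green [313 220  12  13  74] [318.2972973  226.41891892]
top blue [163 247  16  15 158] [170.79113924 253.75949367]
side green [289 228  12  18 127] [294.08661417 236.78740157]
side blue [191 169  13  12 126] [196.73809524 174.70634921]
```

```bash
sleep 1
```

```text
(no output)
```

View pics/cr1.png

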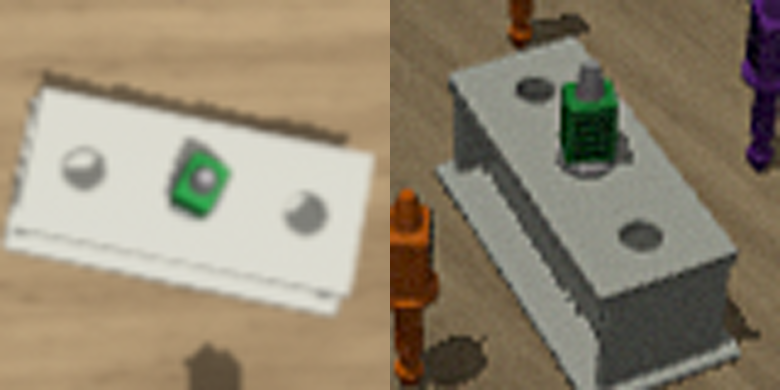

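View pics/cr2.png

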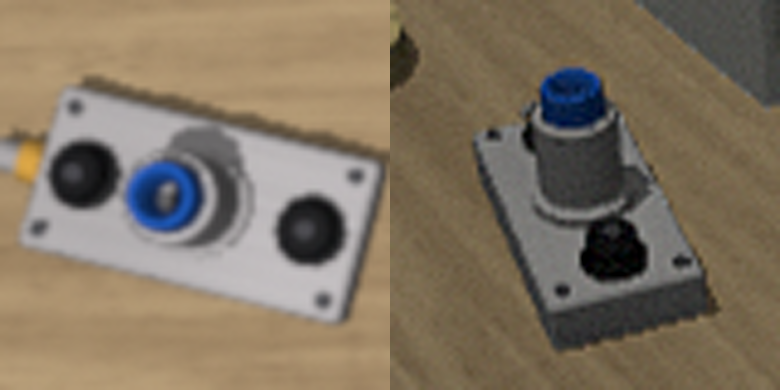

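The crop confirms the green nozzle hanging in the white stand's middle hole, with the oranges and purple standing beside it. The blue collar is on the turret at top (172,254). Next are the grip's yaw and the positions.

Run:
```python
from h import *
t=read_camera("top");s=read_camera("side")
a=crop(t,319,227,12,400,0);b=crop(s,294,238,16,400,0)
cv2.imwrite("pics/cr3.png",np.hstack([a,b]))
cv2.imwrite("pics/cr4.png",np.hstack([crop(t,171,254,15,400,0),crop(s,198,184,22,400,0)]))
h1=plane(t,295,223.5,.064);h2=plane(t,340.8,232.9,.064);print("holes",h1,h2,(h1+h2)/2,np.arctan2(*( (h1-h2)[[1,0]])),np.linalg.norm(h1-h2))
# stand holes in side crop
k=80/390
q1=plane(s,254+144*k,212+90*k,.064);q2=plane(s,254+250*k,212+236*k,.064);print("side holes",q1,q2,(q1+q2)/2)
print("green tri",tri(t,(318.8,226.4),s,(294,236.8)))
print("collar tri",tri(t,(171,253.8),s,(196.7,174.7)))
for z in(.084,.094,.104): print(z,plane(t,171,253.8,z),plane(s,196.7,174.7,z))
# ports (top 49mm)
k=84/390
u=lambda x,y:(136+x*k,212+y*k)
p1=plane(t,*u(83,172),.049);p2=plane(t,*u(311,229),.049);print("ports",p1,p2,(p1+p2)/2,np.arctan2(*((p1-p2)[[1,0]])))
# corner screws z=.03
cs=[plane(t,*u(*p),.03) for p in((75,107),(356,176),(323,300),(38,230))];print("screws",np.mean(cs,0))
```

```text
holes [ 0.52140235 -0.35394017  0.064     ] [ 0.4990961  -0.45203223  0.064     ] [ 0.51024922 -0.4029862   0.064     ] 1.3471975693840619 0.10059633172291593
side holes [ 0.52018114 -0.35689762  0.064     ] [ 0.49846008 -0.45400557  0.064     ] [ 0.50932061 -0.40545159  0.064     ]
green tri (array([ 0.51125625, -0.40280661,  0.08404124]), np.float64(0.0012290699622143839))
collar tri (array([ 0.46006863, -0.09482481,  0.09039085]), np.float64(0.00010171261030312815))
0.084 [ 0.46038405 -0.09312382  0.084     ] [ 0.46430655 -0.08648269  0.084     ]
0.094 [ 0.45982204 -0.09574431  0.094     ] [ 0.45773989 -0.09958382  0.094     ]
0.104 [ 0.45926003 -0.09836479  0.104     ] [ 0.45117324 -0.11268494  0.104     ]
ports [ 0.47337606 -0.0465737   0.049     ] [ 0.44476757 -0.15341472  0.049     ] [ 0.45907182 -0.09999421  0.049     ] 1.3091669708407276
screws [ 0.45891887 -0.09583903  0.03      ]
```

```bash
sleep 1
```

```text
(no output)
```

View pics/cr3.png

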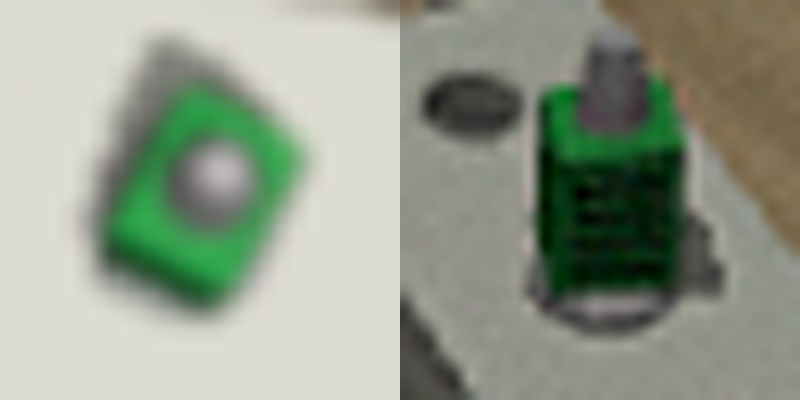

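View pics/cr4.png

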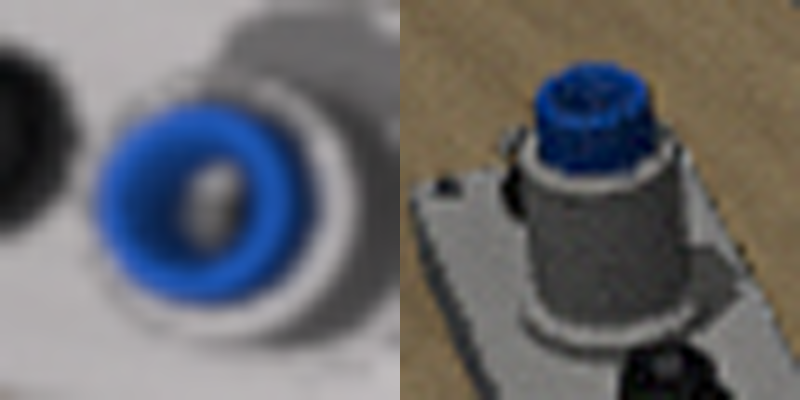

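Run:
```python
from h import *
t=read_camera("top");s=read_camera("side")
print("cam top",-np.array(t["R"]).T@t["t"])
for p in((168,197),(100,198),(20,198),(172,20)): print(p,plane(t,*p,0))
print("side cab foot",[plane(s,*p,0) for p in((180,135),(243,172))])
for n,p in(("jarA",(266,133)),("cup",(251,296)),("or1",(256,195)),("or3",(325,277)),("gauze",(217,148)),("purple",(318,179))): print(n,plane(t,*p,.08))
# grip yaw
im=t["image"][210:245,300:338]; S=16
up=cv2.resize(im,None,fx=S,fy=S,interpolation=cv2.INTER_CUBIC); h=cv2.cvtColor(up,cv2.COLOR_RGB2HSV)
for v in(60,90,110,130):
    m=cv2.inRange(h,(50,90,v),(90,255,255)); cn,_=cv2.findContours(m,cv2.RETR_EXTERNAL,cv2.CHAIN_APPROX_NONE)
    c=max(cn,key=cv2.contourArea)[:,0].astype(float); px=(c+.5)/S-.5+[300,210]
    w=np.array([plane(t,*q,.102)[:2] for q in px])
    r=cv2.minAreaRect((w*1000).astype(np.float32)); b=cv2.boxPoints(r)
    e=[b[1]-b[0],b[2]-b[1]]; print(v,r[0],[(np.linalg.norm(x),np.degrees(np.arctan2(x[1],x[0]))%180) for x in e])
```

```text
cam top [ 0.4121325  -0.31810531  0.94254851]
(168, 197) [ 0.59755932 -0.06117846  0.        ]
(100, 198) [0.59823727 0.09739605 0.        ]
(20, 198) [0.6018298  0.28374392 0.        ]
(172, 20) [ 1.05009794 -0.06067791  0.        ]
side cab foot [array([0.5883553 , 0.24464242, 0.        ]), array([ 0.62949341, -0.04204909,  0.        ])]
jarA [ 0.7208507  -0.29466439  0.08      ]
cup [ 0.37065498 -0.25874279  0.08      ]
or1 [ 0.58255662 -0.27125922  0.08      ]
or3 [ 0.40623468 -0.41279105  0.08      ]
gauze [ 0.68867068 -0.18726134  0.08      ]
purple [ 0.61515104 -0.40538067  0.08      ]
60 (510.1681213378906, -400.84197998046875) [(np.float32(24.407206), np.float32(150.98253)), (np.float32(17.855604), np.float32(60.982357))]
90 (510.17816162109375, -400.8741455078125) [(np.float32(24.29479), np.float32(150.37193)), (np.float32(17.891502), np.float32(60.37197))]
110 (510.6231689453125, -401.2756042480469) [(np.float32(23.13388), np.float32(150.45798)), (np.float32(17.620258), np.float32(60.45801))]
130 (511.1258239746094, -401.9091796875) [(np.float32(21.69685), np.float32(150.98244)), (np.float32(16.918198), np.float32(60.982574))]
```

```bash
python3 -m creep '[1,0.04,-0.042,0,0, 1,0.04,-0.042,0,0, 1,0.04,-0.042,0,0, 1,0.04,-0.042,0,0, 1,0.04,-0.042,0,0, 1,0.04,-0.042,0,0, 1,0.01,-0.058,0,0, 1,0.01,-0.058,0,0, 1,0.01,-0.058,0,0, 1,0.01,-0.058,0,0, 1,0.01,-0.058,0,0, 1,0.01,-0.058,0,0]'
```

```text
time: 1.9
tool_pos: [0.4662, -0.1164, 0.2529]
tool_rot: [3.137, 0.006, 2.841]
contact_force: [1.2, 0.4, 0.4]
opening: 0.092
```

```bash
python3 -m creep '[0.7,0.008,-0.05,0,-0.05, 0.7,0.008,-0.05,0,-0.05, 0.7,0.008,-0.05,0,-0.05, 0.7,0.008,-0.05,0,-0.05, 0.7,0.008,-0.05,-0.02,0, 0.7,0.004,-0.03,-0.03,0, 0.7,0,0,0,0]'
```

```text
time: 2.78
tool_pos: [0.5098, -0.4107, 0.2008]
tool_rot: [3.137, 0.008, 2.628]
contact_force: [0.5, 1.1, -0.8]
opening: 0.0645
```

```bash
python3 -m creep '[0.6,0.001,0.008,-0.03,0, 0.6,0,0,-0.03,0, 0.6,0,0,-0.015,0, 0.6,0,0,0,0]'
python3 - <<'E'
from h import *
t=read_camera("top");s=read_camera("side")
cv2.imwrite("pics/g1.png",np.hstack([crop(t,319,227,40,390,0),crop(s,294,225,40,390,0)]))
print(telemetry.observe()["tool_pos"])
E
```

```text
time: 3.28
tool_pos: [0.5123, -0.4009, 0.1282]
tool_rot: [3.137, 0.013, 2.63]
contact_force: [-0.0, -0.3, 0.9]
opening: 0.0554
[ 0.51292626 -0.40165034  0.12961792]
```

```bash
sleep 1
```

```text
(no output)
```

View pics/g1.png

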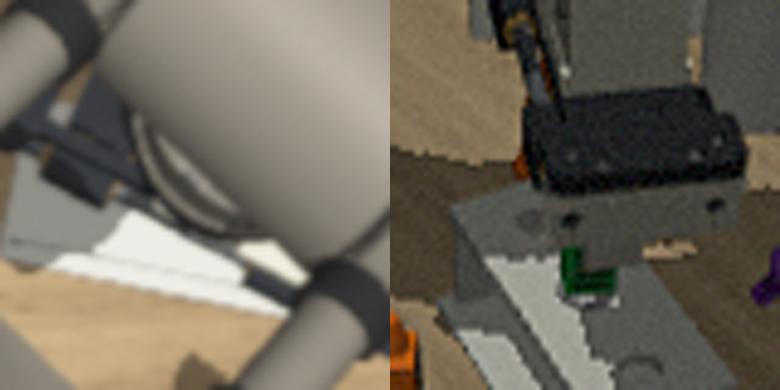

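The near finger sits in front of the grip, about 3 px right of centre. That matches the parallax expected for the open finger. I'll go down and close.

```bash
python3 -m creep '[0.6,-0.002,-0.002,-0.02,0, 0.6,0,0,-0.013,0, 0.6,0,0,0,0]' 20
python3 - <<'E'
from h import *
import time
for i in range(3):
    s=read_camera("side"); o=telemetry.observe(); print(o["tool_pos"],o["contact_force"])
cv2.imwrite("pics/g2.png",crop(s,294,225,40,500,0))
E
```

```text
time: 3.75
tool_pos: [0.5127, -0.405, 0.1002]
tool_rot: [3.14, 0.023, 2.63]
contact_force: [-0.2, 0.5, 0.6]
opening: 0.0549
[ 0.51295517 -0.40526252  0.1008959 ] [-2.05702140e-04 -4.47600193e-01  4.70875404e-01]
[ 0.51309005 -0.40533564  0.10119751] [0.40767721 0.26949363 0.48280437]
[ 0.51309996 -0.40539572  0.10128804] [0.51923874 0.21266472 0.22975055]
```

```bash
sleep 1
```

```text
(no output)
```

View pics/g2.png

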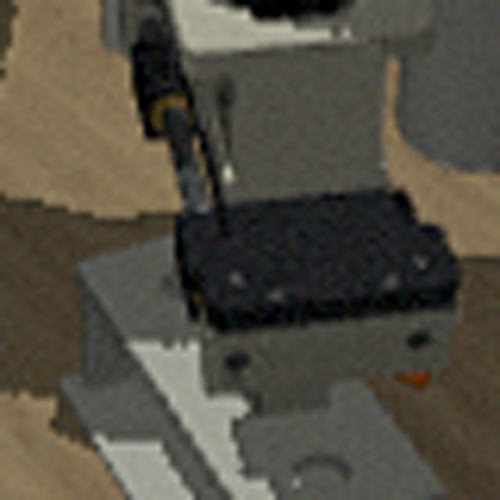

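```bash
python3 -m creep '[0.55,-0.0025,0.002,-0.006,0, 0.55,0,0,0,0]'
python3 - <<'E'
from h import *
o=telemetry.observe(); print(o["tool_pos"],o["tool_rot"])
E
```

```text
time: 4.15
tool_pos: [0.5107, -0.4034, 0.0958]
tool_rot: [3.141, 0.026, 2.63]
contact_force: [-0.4, 0.1, 0.0]
opening: 0.0506
[ 0.51070459 -0.40341216  0.09575831] [3.14100766 0.02631074 2.6299648 ]
```

```bash
python3 -m creep '[0,0,0,0,0, 0,0,0,0,0, 0,0,0,0,0, 0,0,0,0,0, 0,0,0,0,0, 0,0,0,0,0]' 25
python3 - <<'E'
from h import *
o=telemetry.observe(); print(o["tool_pos"],o["tool_rot"],o["contact_force"],o["torque"])
E
```

```text
time: 4.9
tool_pos: [0.5109, -0.4035, 0.0961]
tool_rot: [3.141, 0.027, 2.63]
contact_force: [0.3, 0.6, -0.1]
opening: 0.0181
[ 0.51089262 -0.40354156  0.09612678] [3.1411576  0.02691682 2.62996476] [ 0.3046849   0.64970246 -0.06761253] [-0.02280336 -0.00455363 -0.00762303]
```

```bash
python3 -m creep '[0,0,0,0.01,0, 0,0,0,0.02,0, 0,0,0,0.03,0, 0,0,0,0.03,0, 0,0,0,0.03,0, 0,0,0,0.01,0, 0,0,0,0,0]'
python3 - <<'E'
from h import *
t=read_camera("top");s=read_camera("side")
cv2.imwrite("pics/l1.png",np.hstack([crop(t,319,227,60,390,0),crop(s,294,205,60,390,0)]))
o=telemetry.observe(); print(o["tool_pos"],o["tool_rot"])
E
```

```text
time: 5.78
tool_pos: [0.51, -0.4029, 0.2318]
tool_rot: [3.141, 0.026, 2.63]
contact_force: [0.3, 1.3, -1.3]
opening: 0.0177
[ 0.50972384 -0.40258993  0.23050483] [3.14049365 0.02399736 2.62978393]
```

```bash
sleep 1
```

```text
(no output)
```

View pics/l1.png

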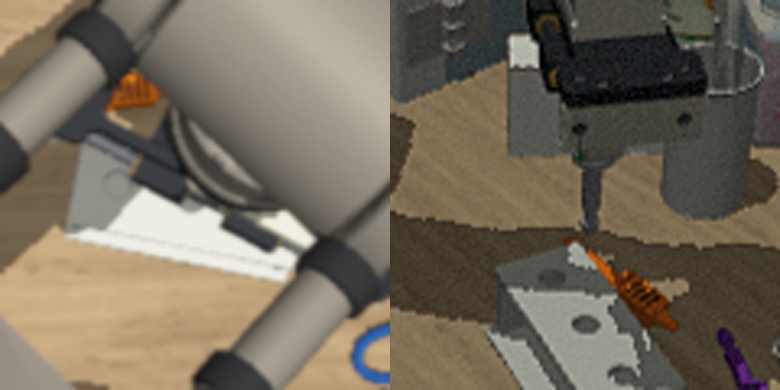

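```bash
python3 - <<'E'
from h import *
for n in("top","side"):
    c=read_camera(n);cv2.imwrite(f"pics/f_{n}.png",c["image"][:,:,::-1])
E
sleep 1
```

```text
(no output)
```

View pics/f_side.png

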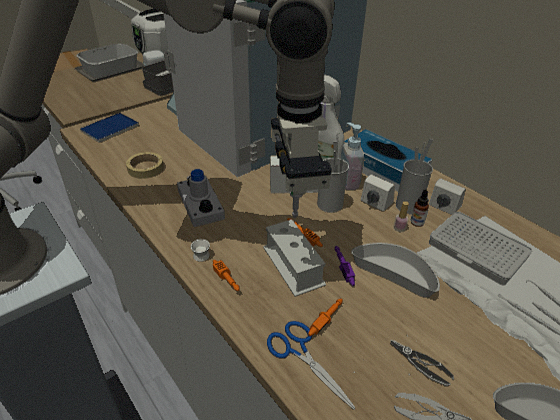

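View pics/f_top.png

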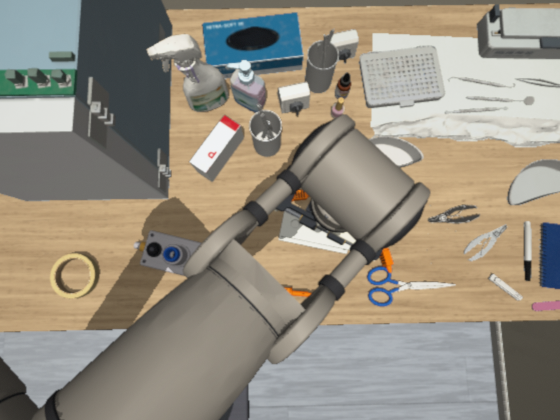

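All four loose decoys, including ones far from the arm, have tipped over; they were standing on their narrow noses. The cup, carton and jar are unmoved. The green nozzle is held and hangs vertical. Moving on to the coupling.

```bash
python3 - <<'E'
from h import *
s=read_camera("side");p=telemetry.observe()["tool_pos"]
print(p,proj(s,p-[0,0,.09]),"seen 295.5,216")
E
python3 -m creep '[0,-0.008,0.05,0,0, 0,-0.008,0.05,0,0, 0,-0.008,0.05,0,0, 0,-0.008,0.05,0,0, 0,-0.008,0.05,0,0, 0,-0.008,0.05,0,0, 0,0,0,0,0]'
python3 - <<'E'
from h import *
t=read_camera("top");s=read_camera("side")
cv2.imwrite("pics/m1.png",np.hstack([crop(t,172,254,40,390,0),crop(s,200,160,50,390,0)]))
o=telemetry.observe(); print(o["tool_pos"],o["tool_rot"])
E
```

```text
[ 0.50968151 -0.40251844  0.23002753] [294.71496043 216.26898046] seen 295.5,216
time: 6.9
tool_pos: [0.4568, -0.0937, 0.2236]
tool_rot: [3.139, 0.014, 2.628]
contact_force: [-0.1, -1.4, -1.3]
opening: 0.0183
[ 0.45785523 -0.09637393  0.22381745] [3.13959341 0.01568894 2.62519069]
```

```bash
sleep 1
```

```text
(no output)
```

View pics/m1.png

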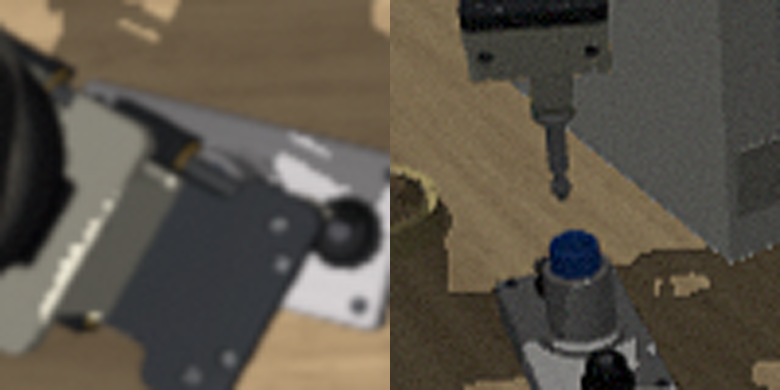

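Run:
```python
from h import *
t=read_camera("top");s=read_camera("side")
print("rim",tri(t,(170.8,253.8),s,(196.9,172.8)))
im=s["image"]
# blue rim detail in original images via saved pics
T0=cv2.imread("pics/top0.png");S0=cv2.imread("pics/side0.png")
for n,I,(a,b,c,d) in(("top",T0,(235,272,150,195)),("side",S0,(160,195,180,215))):
    up=cv2.resize(I[a:b,c:d],None,fx=12,fy=12,interpolation=cv2.INTER_CUBIC);h=cv2.cvtColor(up,cv2.COLOR_BGR2HSV)
    m=cv2.inRange(h,(105,120,40),(130,255,255));cn,_=cv2.findContours(m,cv2.RETR_EXTERNAL,cv2.CHAIN_APPROX_NONE)
    q=max(cn,key=cv2.contourArea);x,y,w,hh=cv2.boundingRect(q);f2=lambda z,o:(z+.5)/12-.5+o
    print(n,"blue bbox",f2(x,c),f2(x+w,c),f2(y,a),f2(y+hh,a))
for z in(.084,.094,.104):
    for y in(-.0948,-.097,-.099):
        X=np.array([.460,y,z]);print(X,proj(t,X),proj(s,X), "L/R side",proj(s,X-.0155*np.array([.784,-.62,0]))[0],proj(s,X+.0155*np.array([.784,-.62,0]))[0])
p=telemetry.observe()["tool_pos"];print(p,"tip pred",proj(s,p-[0,0,.09]),"flange pred",proj(s,p-[0,0,.09-.06]))
def uv(x,y):k=100/390;return 150+(x-390)*k,110+y*k
print("tip seen",uv(562,198),"neck seen",uv(552,122))
```

```text
rim (array([ 0.46003188, -0.09627612,  0.09677267]), np.float64(0.0008317288982508408))
top blue bbox 162.95833333333334 178.875 246.29166666666666 261.2083333333333
side blue bbox 190.45833333333334 203.625 168.625 180.70833333333334
[ 0.46   -0.0948  0.084 ] [171.80169875 253.96906912] [196.89470264 176.87131986] L/R side 190.50320764836943 203.28397356902298
[ 0.46  -0.097  0.084] [172.85926157 253.94803647] [197.35704498 177.28867045] L/R side 190.9578621258468 203.75399839180182
[ 0.46  -0.099  0.084] [173.8206486  253.92891654] [197.77833238 177.66896126] L/R side 191.37214449987306 204.1822859193215
[ 0.46   -0.0948  0.094 ] [170.54264977 253.7223631 ] [196.50887429 173.4747264 ] L/R side 190.081144422029 202.93435483224727
[ 0.46  -0.097  0.094] [171.61261141 253.70108891] [196.97336408 173.89029011] L/R side 190.53785888692505 203.40661449137608
[ 0.46  -0.099  0.094] [172.58526931 253.68174942] [197.39661382 174.2689577 ] L/R side 190.95402379736402 203.8369440587145
[ 0.46   -0.0948  0.104 ] [169.25378497 253.46981478] [196.11865531 170.0394806 ] L/R side 189.65427738180975 202.58075822635874
[ 0.46  -0.097  0.104] [170.3364396  253.44829344] [196.58531164 170.45318958] L/R side 190.11306940394047 203.0552732922541
[ 0.46  -0.099  0.104] [171.32063576 253.4287293 ] [197.0105412  170.83017211] L/R side 190.5311329729165 203.4876637619787
[ 0.45813655 -0.0975095   0.22382569] tip pred [194.81815732 160.31723922] flange pred [192.283599   138.06683245]
tip seen (194.1025641025641, 160.76923076923077) neck seen (191.53846153846155, 141.28205128205127)
```

```bash
python3 -m creep '[0,0.003,0.0005,-0.01,0, 0,0,0,-0.015,0, 0,0,0,0,0]'
python3 - <<'E'
from h import *
for i in range(3): s=read_camera("side");p=telemetry.observe();print(p["tool_pos"],p["tool_rot"],p["contact_force"])
cv2.imwrite("pics/m2.png",crop(s,200,165,25,500,0))
print(proj(s,p["tool_pos"]-[0,0,.09]))
E
```

```text
time: 7.48
tool_pos: [0.4617, -0.0998, 0.1965]
tool_rot: [3.14, 0.015, 2.619]
contact_force: [-0.9, 0.0, -1.5]
opening: 0.0178
[ 0.46217908 -0.09991698  0.19713929] [3.13973695 0.01641115 2.61860295] [ 0.66472856 -0.48030991 -0.89022179]
[ 0.46241054 -0.09984522  0.19771411] [3.1395238  0.01745738 2.61886524] [ 0.30204119 -0.30089397 -1.17159915]
[ 0.46254022 -0.09973681  0.19808774] [3.13936452 0.0181748  2.61910141] [ 0.87907219  0.05523426 -1.41633418]
[197.93673403 169.19542461]
```

```bash
sleep 1
```

```text
(no output)
```

View pics/m2.png

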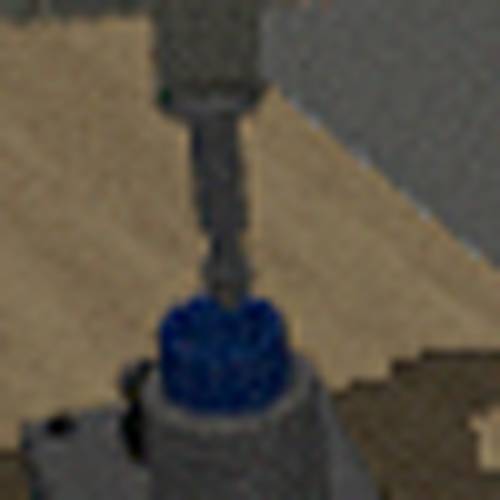

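Side view: plug tip at about (198,170), collar centre at about (197,172). The tip is about 4 mm too far along (+x,−y), as the coordinates also say. Correcting.

```bash
python3 -m creep '[0,-0.0025,0.003,0,0, 0,0,0,0,0, 0,0,0,0,0]'
python3 - <<'E'
from h import *
s=read_camera("side");p=telemetry.observe();print(p["tool_pos"],p["tool_rot"],p["contact_force"])
E
```

```text
time: 8.0
tool_pos: [0.4603, -0.0968, 0.1991]
tool_rot: [3.139, 0.02, 2.619]
contact_force: [0.3, 0.4, -0.9]
opening: 0.0179
[ 0.46031122 -0.09676925  0.1990437 ] [3.13904477 0.02011302 2.61896074] [-0.10714817  0.45978743 -1.0035149 ]
```

```bash
python3 -m creep '[0,0,0,-0.006,0, 0,0,0,-0.006,0, 0,0,0,0,0]';python3 -m creep '[0,0,0,-0.005,0, 0,0,0,-0.005,0, 0,0,0,0,0]'
```

```text
time: 8.43
tool_pos: [0.4602, -0.0967, 0.1861]
tool_rot: [3.139, 0.02, 2.619]
contact_force: [-0.1, 0.7, -1.2]
opening: 0.0182
time: 8.8
tool_pos: [0.4601, -0.0967, 0.1751]
tool_rot: [3.139, 0.019, 2.619]
contact_force: [-0.2, -0.1, -0.9]
opening: 0.0176
```

```bash
python3 -m creep '[0,0,0,-0.004,0, 0,0,0,0,0]';python3 -m creep '[0,0,0,-0.004,0, 0,0,0,0,0]';python3 -m creep '[0,0,0,-0.003,0, 0,0,0,0,0]'
python3 - <<'E'
from h import *
s=read_camera("side")
cv2.imwrite("pics/m3.png",crop(s,200,165,25,500,0))
E
```

```text
time: 9.05
tool_pos: [0.4602, -0.0967, 0.1709]
tool_rot: [3.139, 0.02, 2.619]
contact_force: [0.3, -0.0, -1.1]
opening: 0.0175
time: 9.3
tool_pos: [0.4603, -0.0967, 0.1668]
tool_rot: [3.139, 0.02, 2.619]
contact_force: [-0.7, 0.9, -1.4]
opening: 0.018
time: 9.55
tool_pos: [0.4603, -0.0967, 0.1636]
tool_rot: [3.139, 0.02, 2.619]
contact_force: [0.5, 0.3, -0.4]
opening: 0.018
```

```bash
sleep 1
```

```text
(no output)
```

View pics/m3.png

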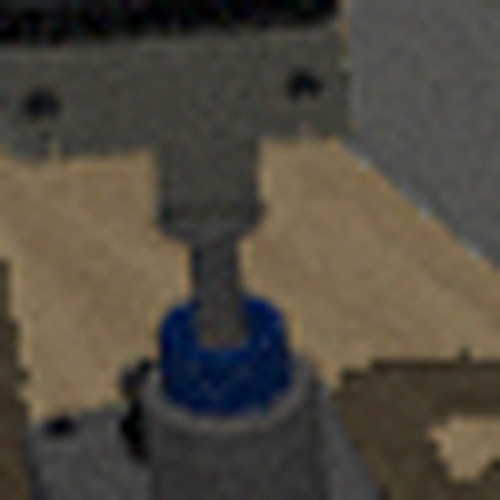

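The plug is centred in the collar and entering freely. I'll continue in small steps and watch the force.

```bash
for i in 1; do :; done; python3 -m creep '[0,0,0,-0.002,0, 0,0,0,0,0]';python3 -m creep '[0,0,0,-0.002,0, 0,0,0,0,0]';python3 -m creep '[0,0,0,-0.002,0, 0,0,0,0,0]'
```

```text
time: 9.85
tool_pos: [0.4607, -0.0967, 0.1618]
tool_rot: [3.139, 0.021, 2.619]
contact_force: [-0.1, 0.1, -0.2]
opening: 0.0183
time: 10.1
tool_pos: [0.4608, -0.0964, 0.1599]
tool_rot: [3.138, 0.021, 2.619]
contact_force: [1.0, 1.5, 0.1]
opening: 0.0178
time: 10.35
tool_pos: [0.461, -0.0965, 0.1582]
tool_rot: [3.138, 0.022, 2.619]
contact_force: [0.3, 1.1, 0.4]
opening: 0.0179
```

```bash
python3 -m creep '[0,0,0,-0.002,0, 0,0,0,0,0]';python3 -m creep '[0,0,0,-0.002,0, 0,0,0,0,0]';python3 -m creep '[0,0,0,-0.002,0, 0,0,0,0,0]'
```

```text
time: 10.6
tool_pos: [0.4609, -0.0964, 0.1558]
tool_rot: [3.138, 0.021, 2.619]
contact_force: [1.7, 0.7, -2.5]
opening: 0.0176
time: 10.85
tool_pos: [0.4609, -0.0965, 0.1535]
tool_rot: [3.138, 0.021, 2.619]
contact_force: [0.7, 1.6, -2.2]
opening: 0.0176
time: 11.1
tool_pos: [0.4609, -0.0964, 0.1512]
tool_rot: [3.138, 0.021, 2.619]
contact_force: [0.1, 0.5, -2.6]
opening: 0.0176
```

```bash
python3 -m creep '[0,0,0,-0.002,0, 0,0,0,0,0]';python3 -m creep '[0,0,0,-0.002,0, 0,0,0,0,0]';python3 -m creep '[0,0,0,-0.0015,0, 0,0,0,0,0]'
```

```text
time: 11.35
tool_pos: [0.4607, -0.0965, 0.149]
tool_rot: [3.138, 0.021, 2.619]
contact_force: [0.4, 0.4, -3.1]
opening: 0.0178
time: 11.6
tool_pos: [0.4609, -0.0966, 0.1476]
tool_rot: [3.138, 0.022, 2.619]
contact_force: [-1.8, 1.6, 5.5]
opening: 0.0179
time: 11.85
tool_pos: [0.4609, -0.0966, 0.1472]
tool_rot: [3.138, 0.022, 2.619]
contact_force: [-1.8, 1.4, 6.8]
opening: 0.0178
```

Run:
```python
from h import *
s=read_camera("side");p=telemetry.observe();print(p["tool_pos"],p["contact_force"])
cv2.imwrite("pics/m4.png",crop(s,200,165,25,500,0))
X=p["tool_pos"]
for d in(.032,.028): print("flange bottom proj",d,proj(s,X-[0,0,d]))
```

```text
[ 0.46090267 -0.09660087  0.14722806] [-1.11798573  0.93537028  5.12786131]
flange bottom proj 0.032 [196.39031253 166.34645875]
flange bottom proj 0.028 [196.23249401 164.94314495]
```

```bash
sleep 1
```

```text
(no output)
```

View pics/m4.png

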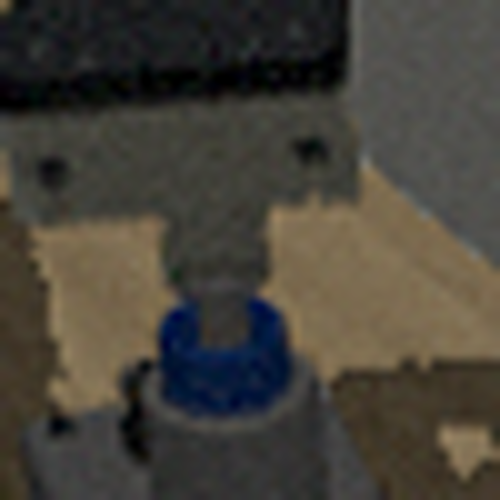

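```bash
python3 -m creep '[0,0,0,-0.0015,0, 0,0,0,0,0]';python3 -m creep '[0,0,0,-0.002,0, 0,0,0,0,0]'
```

```text
time: 12.15
tool_pos: [0.4609, -0.0966, 0.147]
tool_rot: [3.138, 0.023, 2.619]
contact_force: [-2.9, 1.5, 7.0]
opening: 0.0182
time: 12.4
tool_pos: [0.4609, -0.0965, 0.1464]
tool_rot: [3.138, 0.024, 2.619]
contact_force: [-2.6, 1.2, 7.3]
opening: 0.0177
```

```bash
python3 -m creep '[0,-0.001,0.0005,-0.001,0, 0,0,0,-0.001,0]';python3 -m creep '[0,0,0,-0.002,0]';python3 -m creep '[0,0,0,-0.002,0]'
```

```text
time: 12.65
tool_pos: [0.4606, -0.0964, 0.1463]
tool_rot: [3.138, 0.027, 2.62]
contact_force: [-2.1, 2.6, 9.1]
opening: 0.0176
time: 12.78
tool_pos: [0.4606, -0.0964, 0.1452]
tool_rot: [3.138, 0.028, 2.62]
contact_force: [-3.8, 1.9, 12.1]
opening: 0.018
time: 12.9
tool_pos: [0.4607, -0.0965, 0.1442]
tool_rot: [3.138, 0.029, 2.62]
contact_force: [-4.0, 1.2, 15.7]
opening: 0.0179
```

Past about 148 mm of TCP height the force climbs at roughly 3 N/mm, which is the valve spring, and we're about 4 mm into it. I'll back off gently and tug.

```bash
python3 -m creep '[0,0,0,0.001,0, 0,0,0,0.001,0]' 40;python3 -m creep '[0,0,0,0.002,0]';python3 -m creep '[0,0,0,0.002,0]';python3 -m creep '[0,0,0,0.002,0]'
```

```text
time: 13.15
tool_pos: [0.4605, -0.0964, 0.1478]
tool_rot: [3.138, 0.029, 2.62]
contact_force: [-1.7, 1.1, 5.2]
opening: 0.0176
time: 13.28
tool_pos: [0.4602, -0.0963, 0.1497]
tool_rot: [3.138, 0.029, 2.62]
contact_force: [0.9, 0.3, -4.9]
opening: 0.0178
time: 13.4
tool_pos: [0.4602, -0.0962, 0.1511]
tool_rot: [3.138, 0.028, 2.62]
contact_force: [4.2, -0.8, -8.9]
opening: 0.0176
time: 13.52
tool_pos: [0.4602, -0.0963, 0.1526]
tool_rot: [3.138, 0.028, 2.62]
contact_force: [1.9, 0.1, -9.6]
opening: 0.0177
```

```bash
python3 -m creep '[0,0,0,0.0015,0, 0,0,0,0,0, 0,0,0,0,0]'
python3 - <<'E'
from h import *
s=read_camera("side");p=telemetry.observe();print(p["tool_pos"],p["contact_force"])
cv2.imwrite("pics/m5.png",crop(s,200,165,25,500,0))
E
```

```text
time: 13.9
tool_pos: [0.4602, -0.0963, 0.1531]
tool_rot: [3.138, 0.027, 2.62]
contact_force: [2.8, -0.3, -9.4]
opening: 0.0178
[ 0.46018526 -0.09627789  0.15310596] [ 4.49725209 -0.0484647  -9.41436303]
```

```bash
sleep 1
```

View pics/m5.png

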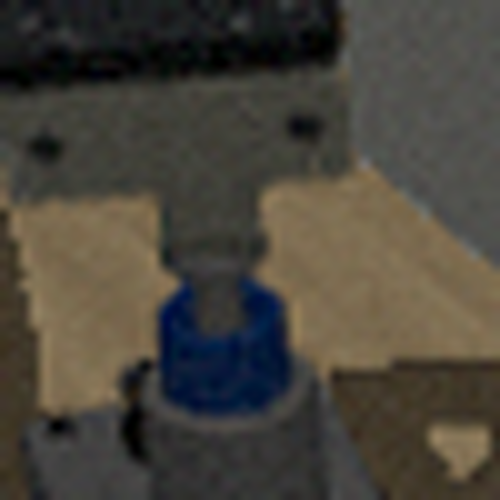

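The collar's rim has risen from about 297 to 282 in the crop, 1.5 px or about 4 mm. I'll check that with a mask, then hold a little longer.

```bash
python3 -m creep '[0,0,0,0.0005,0, 0,0,0,0,0]'
cat >> h.py <<'E'
def bluetop(I):
    up=cv2.resize(I[160:195,180:215],None,fx=12,fy=12,interpolation=cv2.INTER_CUBIC);h=cv2.cvtColor(up,cv2.COLOR_BGR2HSV)
    m=cv2.inRange(h,(105,120,40),(130,255,255));cn,_=cv2.findContours(m,cv2.RETR_EXTERNAL,cv2.CHAIN_APPROX_NONE)
    q=max(cn,key=cv2.contourArea);x,y,w,hh=cv2.boundingRect(q);return y/12+160,(y+hh)/12+160,(x+w/2)/12+180
E
python3 - <<'E'
from h import *
s=read_camera("side");print("now",bluetop(np.ascontiguousarray(s["image"][:,:,::-1])),"start",bluetop(cv2.imread("pics/side0.png")),telemetry.observe()["contact_force"])
E
```

```text
time: 14.2
tool_pos: [0.4602, -0.0963, 0.1535]
tool_rot: [3.138, 0.027, 2.62]
contact_force: [3.1, -1.2, -10.4]
opening: 0.0173
now (167.83333333333334, 181.41666666666666, 197.45833333333334) start (169.08333333333334, 181.16666666666666, 197.5) [  3.03513234  -0.39125124 -10.39576514]
```

```bash
python3 -m creep '[0,0,0,-0.0015,0, 0,0,0,-0.0015,0, 0,0,0,-0.001,0, 0,0,0,0,0]';python3 - <<'E'
from h import *
s=read_camera("side");print("now",bluetop(np.ascontiguousarray(s["image"][:,:,::-1])),telemetry.observe()["contact_force"])
E
```

```text
time: 14.75
tool_pos: [0.4603, -0.0963, 0.1499]
tool_rot: [3.138, 0.028, 2.62]
contact_force: [1.9, 0.3, -5.6]
opening: 0.0175
now (169.08333333333334, 181.58333333333334, 197.5) [ 1.69018948 -0.02916327 -6.6086486 ]
```

```bash
python3 -m creep '[0,0,0,-0.0015,0, 0,0,0,0,0]'; python3 -m creep '[0.3,0,0,0,0, 0.5,0,0,0,0, 0.5,0,0,0,0, 0.5,0,0,0,0, 0.5,0,0,0,0]'
python3 - <<'E'
from h import *
s=read_camera("side");o=telemetry.observe();print(o["tool_pos"],o["contact_force"],o["opening"],bluetop(np.ascontiguousarray(s["image"][:,:,::-1])))
E
```

```text
time: 15.05
tool_pos: [0.4603, -0.0963, 0.149]
tool_rot: [3.138, 0.028, 2.62]
contact_force: [-0.3, 0.7, -3.8]
opening: 0.0176
time: 15.68
tool_pos: [0.4605, -0.0967, 0.15]
tool_rot: [3.138, 0.03, 2.62]
contact_force: [0.1, -1.3, -0.0]
opening: 0.0456
[ 0.46054929 -0.09670341  0.14998402] [-0.43974224 -0.5754139  -1.06177139] 0.046057569936444415 (169.83333333333334, 181.41666666666666, 197.58333333333334)
```

Released. Going straight up, then aside so both cameras can check.

```bash
python3 -m creep '[0.5,0,0,0.01,0, 0.5,0,0,0.02,0, 0.5,0,0,0.03,0, 0.5,0,0,0.04,0, 0.5,0,0,0.04,0, 0.5,-0.02,-0.04,0.01,0, 0.5,-0.02,-0.05,0,0, 0.5,-0.02,-0.05,0,0, 0.5,-0.02,-0.05,0,0, 0.5,0,0,0,0, 0.5,0,0,0,0]'
python3 - <<'E'
from h import *
t=read_camera("top");s=read_camera("side")
cv2.imwrite("pics/e1.png",np.hstack([crop(t,172,254,40,390,0),crop(s,198,170,35,390,0)]))
cv2.imwrite("pics/e2.png",s["image"][:,:,::-1])
print(bluetop(np.ascontiguousarray(s["image"][:,:,::-1])),telemetry.observe()["contact_force"],telemetry.observe()["tool_pos"])
E
```

```text
time: 17.1
tool_pos: [0.3771, -0.2909, 0.3125]
tool_rot: [3.139, 0.038, 2.623]
contact_force: [0.5, -0.5, -0.3]
opening: 0.0458
(169.91666666666666, 181.16666666666666, 197.45833333333334) [-0.05639986  0.00669973 -0.38389388] [ 0.37748666 -0.29043773  0.31243135]
```

```bash
sleep 1
```

```text
(no output)
```

View pics/e1.png

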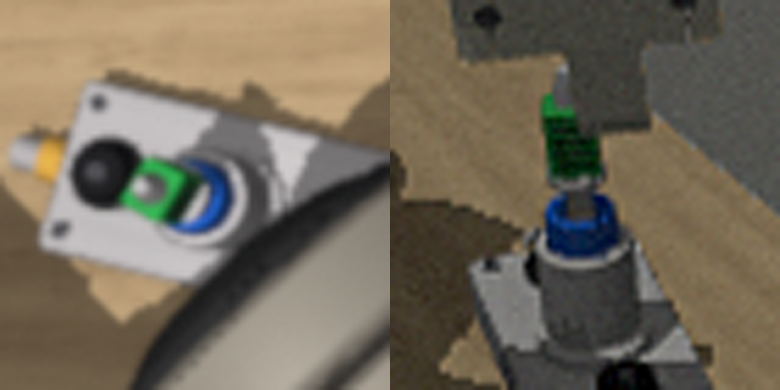

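View pics/e2.png

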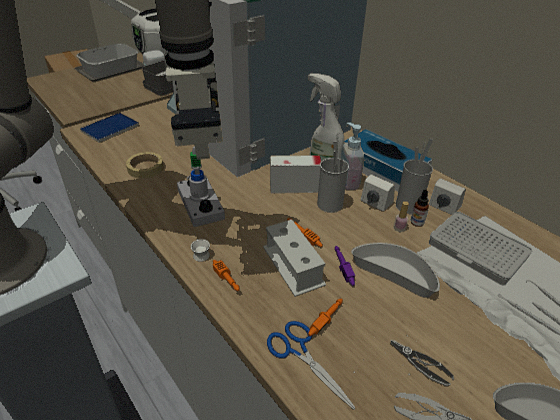

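Run:
```python
from h import *
t=read_camera("top");s=read_camera("side")
def m(c,p):
    k,l,st,ce=cv2.connectedComponentsWithStats(cv2.inRange(hsv(c),(45,80,30),(90,255,255)))
    return [(st[i].tolist(),ce[i]) for i in range(1,k) if st[i,4]>8 and np.hypot(*(ce[i]-p))<25]
print(m(t,(165,253)),m(s,(195,158)))
tip=(132+149*80/390,214+187*80/390)
X,r=tri(t,tip,s,(163+172*70/390,135+72*70/390)); print("spray tip tri",X,r)
for z in(.15,.16): print("spray tip from top at z",plane(t,*tip,z))
A=[.4605,-.0965]
for z in(.1,.13,.148,.163): print(z,proj(t,A+[z]),proj(s,A+[z]))
for n,p,z in(("cup",0,0),): pass
d=cv2.absdiff(s["image"][:,:,::-1],cv2.imread("pics/side0.png")).mean(2)
print("diff cup,carton,jar",d[238:262,188:214].mean(),d[157:190,270:318].mean(),d[165:208,320:346].mean())
```

```text
[([156, 247, 17, 13, 112], array([164.35714286, 252.58035714]))] [([190, 152, 11, 15, 79], array([194.26582278, 159.89873418]))]
spray tip tri [ 0.45854403 -0.09930974  0.16850358] 0.0002400491261440061
spray tip from top at z [ 0.45975923 -0.09414306  0.15      ]
spray tip from top at z [ 0.4591583  -0.09696891  0.16      ]
0.1 [170.61107948 253.30953029] [196.81686409 171.66813413]
0.13 [166.62462372 252.51277888] [195.63309908 161.16866646]
0.148 [164.08935304 252.00606801] [194.90292909 154.69238439]
0.163 [161.88788491 251.56607246] [194.28262335 149.19054912]
diff cup,carton,jar 8.852564102564102 6.39520202020202 4.451401311866428
```

The nozzle stands upright in the coupling: lean about 0.03 rad, tip about 57 mm high, collar down. Cup (201,250), carton (295,172) and jar (333,185) are at their original pixels, and the gripper is clear. Handing in.

```bash
python3 -c "
from cell import workorder,telemetry
print(telemetry.observe()['time']);print(workorder.hand_in())"
```

```text
17.3
the job is handed in; nothing more can be done
None
```

The green nozzle is in the blue coupling, held by the jaws, and the job was handed in at 17.3 s; no verdict came back.

- **Insertion:** I pushed it past the jaws about 4 mm onto the valve spring. The force read at the end of each step peaked at 15.7 N, against the 25 N limit. I did not clearly feel the 4–8 N jaw peak on the way in, so the tug is what showed it was held.
- **Tug:** I pulled up with about 9 N for roughly 0.7 s. The side camera showed the collar 3.5–4 mm up, and it came back down when I eased off.
- **Last checks:** After release the nozzle leaned about 0.03 rad and its tip was about 57 mm above the worktop. The collar was down, the gripper was clear of everything, and the cup, carton and jar were at their original pixels.
- **Not as at the start:** The three orange nozzles and the purple one, which stood on their narrow noses, had all fallen over when I looked after the lift. The wrist force showed no contact and some were far from the arm, so they probably fell by themselves, but I did not see it happen. I left them lying.

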